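# Load the bench spinner with two panels from the covered stack

## Robot

A 6-joint arm with a two-finger parallel gripper is mounted at the origin on the work surface. World frame = base frame: x ahead of the robot, y to its left, z up, the work surface at z = 0. Lengths are in m, angles in rad, forces in N, time in s.
With the tool pointing down it reaches from about 0.25 to 0.775 m from the base axis. Payload 4 kg.
Tool frame: the origin (TCP) lies between the finger pads; the fingertips stand 11 mm ahead of it and the grasp point (between the pads) lies 8 mm behind it (robot.tip_extent is the z of the fingertips in the tool frame, in m); z points along the fingers, y is the line along which they close (so a half turn about z gives the same grasp; the last joint's range is limited). The gripper opens to 94 mm and grips with 3 to 60 N. Pads are 16 mm wide; open, the fingers measure 119 mm over their backs; the gripper's body (75 mm by 177 mm) begins 78 mm behind the grasp point.
Start: joints at [-1.323, 0.087, 1.371, -0, 1.684, -0.103], TCP at [0.189, -0.517, 0.217] pointing down, gripper open.
Joint ranges: [-3.1, 3.1], [-0.76, 2.03], [0.27, 2.55], [-1.08, 4.22], [0.17, 2.65], [-2.57, 2.57]. Speed limits (rad/s): [2.79, 2.79, 3.14, 3.14, 3.14, 3.14].

## Interface

Orientations are given as [roll, pitch, yaw] about the fixed x, y, z axes, in that order (R = Rz(yaw) Ry(pitch) Rx(roll)).
In Python, from bench import robot, imaging gives the robot as it stands.
- The arm moves only by the shell command python3 -m pendant 'ROWS'. ROWS is JSON, a list of rows, each a list of 7 numbers: the shift along the world's x, y, z in cm, then the turn, a rotation vector about the world's x, y, z in degrees, then the opening, from 0 (shut) to 1 (fully open). In form: [[dx, dy, dz, ax, ay, az, jaw], ...]. A call has 1 to 8 rows; each row shifts and turns the commanded pose from where the row before left it; what a row does not reach is not made up. A row lasts 1/10 s, in which the tool goes at most 50 mm and 8.59 degrees, less where a joint would pass 70% of its speed; a pose out of reach is approached as far as the arm can. A call is refused whole if a number of a shift passes 5 or a number of a turn 8.59, either way. A call with a gripper value outside its range is refused whole. The fingers move at their own pace and stop on an object; the grip force is fixed at half the most. Time passes only in rows, so rows that do not move let the fingers close. It gives the time, the measured TCP pose, the force, the opening and the grip force at its end, in the units of the state.
- robot.get_obs(): the state, without advancing time (a new reading comes with each control period).
- imaging.snapshot(name): name is "side" or "top" or "wrist"; returns the picture (384x512x3 uint8, red, green, blue); there is no depth.
- imaging.camera_params(name): a dict with "camera_matrix" (3x3 intrinsics, pixels), "R" (3x3) and "t" (3): a world point X has camera coordinates R X + t. Camera axes: x right, y down, z forward; pixel columns grow to the right and rows downward; lengths in m; the calibration is good to about 2 mm. A picture is of the moment at which its call begins: read the wrist's pose just before it. camera_params takes no time and is no camera call; for the wrist camera it gives the pose at the moment of the call.
- robot.close_job(): hands the job in; it is judged then, once.
The state is a dict: "time": time; "joint_positions": joint angles; "qvel": joint speeds; "joint_torque": joint torques, N m; "tool_pos": TCP position; "ee_rot": TCP orientation; "wrist_force": force on the tool from outside, world axes, zero at the start; "wrist_torque": the same for the moment, N m; "width": finger opening in m; "finger_force": force on a finger pad.
Only numpy, scipy, OpenCV 4.12 (cv2) and the standard library are available. Lean on these libraries where they do the work, as an engineer would, in place of code of your own. Each camera call takes 0.05 s, during which the arm holds its last target. There are 200 camera calls.

## Task

Lift the clear cover off the stack of assay panels, lower it onto the middle of the dark rubber mat and let go of it there, standing upright. Then take the top two panels from the stack, one at a time, and lower one into each of the two empty bays of the spinner's rotor before letting go, so that each lies flat on the rotor within its bay's pins. Leave the rest of the stack, the two panels already in the rotor and everything else on the bench where they are.

Things in the scene. Friction and masses are not known exactly. Their poses are not given: they have to be found in the camera images.
- cover: loose clear plastic hood over the stack: open-bottomed box 118 (own x) x 68 (own y) x 66 mm high, walls 3 mm, 140 g; origin: centre of its lower edge plane. On top, centred, a grey bar grip 50 (own x) x 16 (own y) x 28 mm high (94 mm over all). At the start it stands on the stand, 8 mm above the bench; lift it over 65 mm straight up to clear the stack
- cover_grip (a point): middle of the cover's bar grip, 82 mm above the cover's lower edge (12 mm below the grip's top); same axes as the cover
- mat: dark grey rubber mat for the cover, 150 (own x) x 104 (own y) x 3 mm thick, fixed flat on the bench; origin: centre of its underside. It and the stand may swap places
- stand: aluminium base plate under the stack, 134 (own x) x 84 (own y) x 8 mm, fixed; origin: centre of its underside
- panel_1: plain white plastic assay panel, 100 (own x) x 50 (own y) x 14 (z) mm, 70 g, flat sides, shallow wells marked on top; origin: centre of its underside; top of the stack of four (top face 64 mm above the bench), each panel a few mm and degrees out of line
- panel_2: plain white plastic assay panel, 100 (own x) x 50 (own y) x 14 (z) mm, 70 g, flat sides, shallow wells marked on top; origin: centre of its underside; second from the top of the stack
- panel_3: plain white plastic assay panel, 100 (own x) x 50 (own y) x 14 (z) mm, 70 g, flat sides, shallow wells marked on top; origin: centre of its underside; third from the top, stays in the stack
- panel_4: plain white plastic assay panel, 100 (own x) x 50 (own y) x 14 (z) mm, 70 g, flat sides, shallow wells marked on top; origin: centre of its underside; bottom of the stack on the stand, stays
- rotor: round aluminium plate sunk in the spinner's drum, fixed, 300 mm across, 10 mm thick; origin: centre of its underside, 56 mm above the bench. At its centre a hub 40 mm across, 28 mm high. Four equal bays point outward along own +x, +y, -x, -y, centres 88 mm from the axis; panels lie in them with the long side along the radius. The +x and -x bays are empty
- bay_a (a point): middle of the floor (rotor's upper face, 66 mm above the bench) of the empty bay along the rotor's +x; axes as the rotor. A bay is fenced by six round-topped steel pins, 8 mm across, 11 mm high: two along each long side, 40 mm either side of its middle, and one at each end. They leave 3 mm of play all round a panel; the middle of the long sides is open for fingers
- bay_b (a point): middle of the floor of the other empty bay, just like bay_a, along the rotor's -x; axes as the rotor
- spinner: white round drum of the spinner, 330 mm across, fixed; the rotor lies sunk in it, the drum's rim is 90 mm above the bench and 10 mm thick, with a control box on the front and a grey box at the back; origin: centre of its underside
- loaded_a: plain white plastic assay panel, 100 (own x) x 50 (own y) x 14 (z) mm, 70 g, flat sides, shallow wells marked on top; origin: centre of its underside; already in the rotor, in the bay along the rotor's +y; leave it
- loaded_b: plain white plastic assay panel, 100 (own x) x 50 (own y) x 14 (z) mm, 70 g, flat sides, shallow wells marked on top; origin: centre of its underside; already in the rotor, in the bay along the rotor's -y; leave it
- bottle: bystander: closed round bottle 56 mm across, 150 mm high, standing between the spinner and the stack; origin: centre of its underside
- marker: bystander: marker pen lying along own x, 130 mm long, 17 mm thick; origin: under its middle
- beaker: bystander: glass beaker, 70 mm across, 90 mm high; origin: centre of its underside
- tape: bystander: black tape dispenser 130 x 55 mm, 80 mm high; origin: centre of its underside
- timer: bystander: flat white lab timer 60 x 70 x 22 mm; origin: centre of its underside
- rack: bystander: grey tube rack 70 x 160 x 45 mm with capped tubes up to 93 mm high; origin: centre of its underside

How it is judged:
On the way, in this order (a step that is already met when the one before it is completed fails the run):
1. the cover is lowered over the mat in the grip: its middle within 40 mm of the mat's middle and its lower edge within 12 mm of the mat, while the fingers still hold it (horizontal distance between cover and mat below 0.04 m and z of cover in the frame of mat below 0.015 m and contact force between the fingers and cover above 0.5 N), for 0.04 s.
2. the top panel is lowered, still in the grip, into an empty bay (less than 12 mm above its floor) while the next panel is still on the stack (((horizontal distance between panel_1 and bay_a below 0.007 m and angle between the x axis of panel_1 and the x axis of rotor, either way round below 0.12 rad and z of panel_1 in the frame of bay_a below 0.012 m) or (horizontal distance between panel_1 and bay_b below 0.007 m and angle between the x axis of panel_1 and the x axis of rotor, either way round below 0.12 rad and z of panel_1 in the frame of bay_b below 0.012 m)) and contact force between the fingers and panel_1 above 0.5 N and distance of panel_2 from where it was at the start of the episode below 0.025 m), for 0.04 s.
3. the second panel is lowered, still in the grip, into an empty bay (less than 12 mm above its floor) (((horizontal distance between panel_2 and bay_a below 0.007 m and angle between the x axis of panel_2 and the x axis of rotor, either way round below 0.12 rad and z of panel_2 in the frame of bay_a below 0.012 m) or (horizontal distance between panel_2 and bay_b below 0.007 m and angle between the x axis of panel_2 and the x axis of rotor, either way round below 0.12 rad and z of panel_2 in the frame of bay_b below 0.012 m)) and contact force between the fingers and panel_2 above 0.5 N), for 0.04 s.
At the end, for the whole second after the job is handed in: Cover upright and still on the mat, middles within 40 mm; the top two panels flat on the rotor floor (within 3 mm), one in each empty bay, within 7 mm of its middle and 7 degrees of its direction, either end out; the two lower panels still stacked within 20 mm of their start (horizontal distance between cover and mat below 0.04 m and z of cover in the frame of mat below 0.007 m and angle between cover's own z axis and vertical below 0.06 rad and height (world z) of cover_grip above 0.07 m and linear speed of cover below 0.02 m/s and (((horizontal distance between panel_1 and bay_a below 0.007 m and angle between the x axis of panel_1 and the x axis of rotor, either way round below 0.12 rad and z of panel_1 in the frame of bay_a below 0.003 m and angle between panel_1's own z axis and vertical below 0.06 rad and linear speed of panel_1 below 0.02 m/s) and (horizontal distance between panel_2 and bay_b below 0.007 m and angle between the x axis of panel_2 and the x axis of rotor, either way round below 0.12 rad and z of panel_2 in the frame of bay_b below 0.003 m and angle between panel_2's own z axis and vertical below 0.06 rad and linear speed of panel_2 below 0.02 m/s)) or ((horizontal distance between panel_1 and bay_b below 0.007 m and angle between the x axis of panel_1 and the x axis of rotor, either way round below 0.12 rad and z of panel_1 in the frame of bay_b below 0.003 m and angle between panel_1's own z axis and vertical below 0.06 rad and linear speed of panel_1 below 0.02 m/s) and (horizontal distance between panel_2 and bay_a below 0.007 m and angle between the x axis of panel_2 and the x axis of rotor, either way round below 0.12 rad and z of panel_2 in the frame of bay_a below 0.003 m and angle between panel_2's own z axis and vertical below 0.06 rad and linear speed of panel_2 below 0.02 m/s))) and distance of each of panel_3, panel_4 from where it was at the start of the episode below 0.02 m); the robot touches nothing.
It fails at once if the two lower panels of the stack are shifted by more than 20 mm (distance of any of panel_3, panel_4 from where it was at the start of the episode above 0.02 m).
It fails at once if a panel already in the rotor is moved by more than 15 mm (distance of any of loaded_a, loaded_b from where it was at the start of the episode above 0.015 m).
It fails at once if a bystander is moved by more than 30 mm (distance of any of bottle, marker, beaker, tape, timer, rack from where it was at the start of the episode above 0.03 m).
It also fails if it takes over 72 s, if anything falls off the work surface, if the arm or the gripper's body presses on something with over 40 N, if the wrist force passes 120 N, or if a joint passes its speed limit or range.

## Working session

There is one attempt and no reset: what is moved stays moved. The work goes in short steps, Python scripts to look and compute and a shell command to move; the robot and the scene stay as the last step left them, time stands still between calls to the robot, and variables do not carry over. Pictures are saved under pics/ and viewed, at most 10 in all, crops included, and the job is handed in when it is done.

```bash
mkdir -p pics; ls
python3 - <<'E'
from bench import robot, imaging
import cv2
for n in ["top","side"]:
    im=imaging.snapshot(n); cv2.imwrite(f"pics/{n}0.png",im[:,:,::-1])
    p=imaging.camera_params(n); print(n,p)
o=robot.get_obs(); print(o["time"],o["tool_pos"],o["ee_rot"],robot.tip_extent)
E
```

```text
pics
top {'camera_matrix': array([[377.52789149,   0.        , 250.22052393],
       [  0.        , 377.52789149, 189.17911343],
       [  0.        ,   0.        ,   1.        ]]), 'R': array([[-0.0274387 , -0.99952472,  0.01405182],
       [-0.99912969,  0.02698065, -0.0318105 ],
       [ 0.03141625, -0.01491243, -0.99939514]]), 't': array([-0.04390195,  0.53149711,  1.21168124])}
side {'camera_matrix': array([[459.24868652,   0.        , 268.70032957],
       [  0.        , 459.24868652, 193.05179498],
       [  0.        ,   0.        ,   1.        ]]), 'R': array([[-0.68882299, -0.72479414, -0.0140122 ],
       [-0.50005069,  0.48905027, -0.71468814],
       [ 0.52485445, -0.48528681, -0.69930288]]), 't': array([0.34621942, 0.36477176, 1.08549525])}
0.1 [ 0.18888286 -0.51605565  0.21541029] [-3.13960656e+00 -2.01968642e-04  3.50778168e-01] 0.011
```

View pics/top0.png

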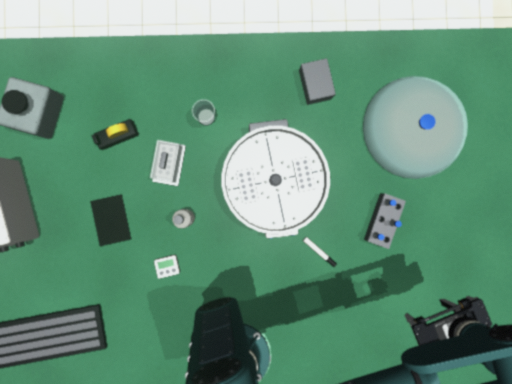

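View pics/side0.png

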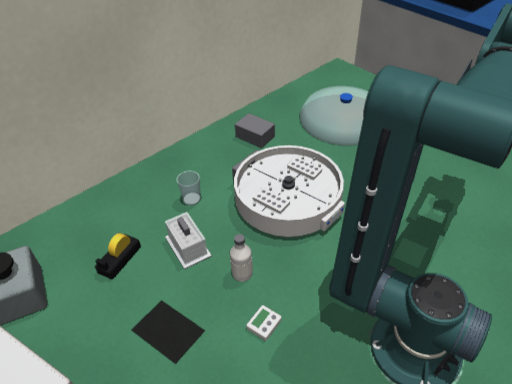

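The top view shows the cover near (167,162), the mat at (111,220), the rotor hub at (276,180) and the bottle at (182,217). The side view shows the cover grip at about (185,227) and the mat at (168,331).

```bash
cat > h.py <<'E'
import numpy as np, cv2
from bench import robot, imaging
from scipy.spatial.transform import Rotation as Rot
def plane(p,uv,z):
    "pixels -> world points at height z"
    uv=np.atleast_2d(np.float64(uv)); K,R,t=p["camera_matrix"],p["R"],p["t"]
    d=np.c_[uv,np.ones(len(uv))]@np.linalg.inv(K).T@R; c=-R.T@t
    return c+d*((z-c[2])/d[:,2])[:,None]
def tri(p1,uv1,p2,uv2):
    P=[p["camera_matrix"]@np.c_[p["R"],p["t"]] for p in (p1,p2)]
    X=cv2.triangulatePoints(*P,np.float64(np.atleast_2d(uv1)).T,np.float64(np.atleast_2d(uv2)).T)
    return (X[:3]/X[3]).T
def proj(p,X):
    x=(np.atleast_2d(X)@p["R"].T+p["t"])@p["camera_matrix"].T
    return x[:,:2]/x[:,2:]
E
python3 - <<'E'
from h import *
T=imaging.camera_params("top");S=imaging.camera_params("side");W=imaging.camera_params("wrist")
print("mat",plane(T,[[111,220]],.003),"rotorhub",tri(T,[276,180],S,[289,182]),plane(T,[[276,180]],.094))
print("grip top",tri(T,[165,161],S,[184,224]),plane(T,[[165,161]],.102))
print("bottle",plane(T,[[182,217]],.15),"timer",plane(T,[[166,267]],.02),"beaker",plane(T,[[203,111]],.09))
o=robot.get_obs();R=Rot.from_euler("xyz",o["ee_rot"]).as_matrix()
print("cam in tool",R.T@(-W["R"].T@W["t"]-o["tool_pos"]),"\n",W["R"]@R,W["camera_matrix"])
E
```

```text
mat [[0.44305373 0.39286722 0.003     ]] rotorhub [[ 0.55457017 -0.13638691  0.07584453]] [[ 0.55298109 -0.13546748  0.094     ]]
grip top [[0.62161416 0.19947932 0.0936834 ]] [[0.61811382 0.19489679 0.102     ]]
bottle [[0.45175762 0.13992992 0.15      ]] timer [[0.29007013 0.21568588 0.02      ]] beaker [[0.76849275 0.07949029 0.09      ]]
cam in tool [ 7.68130351e-02  3.24705370e-05 -1.67650898e-01] 
 [[-1.02922053e-05  9.99999825e-01  5.90712638e-04]
 [-9.65039986e-01  1.44894989e-04 -2.62102659e-01]
 [-2.62102699e-01 -5.72758930e-04  9.65039816e-01]] [[299.61192719   0.         254.04637769]
 [  0.         299.61192719 188.40805273]
 [  0.           0.           1.        ]]
```

```bash
python3 -m pendant '[[2,2,3,0,0,-7,1],[3.3,3.2,1,0,0,-7,1],[3.3,3.2,1,0,0,-6,1],[3.3,3.2,0,0,0,0,1],[3.3,3.2,0,0,0,0,1],[3.3,3.2,0,0,0,0,1],[3.3,3.2,0,0,0,0,1],[3.3,3.2,0,0,0,0,1]]'; python3 -m pendant '[[3.3,3.2,0,0,0,0,1],[3.3,3.2,0,0,0,0,1],[3.3,3.2,0,0,0,0,1],[3.3,3.2,0,0,0,0,1],[2,2,0,0,0,0,1],[0,0,0,0,0,0,1],[0,0,0,0,0,0,1]]'
python3 - <<'E'
from h import *
import pickle
p=imaging.camera_params("wrist");im=imaging.snapshot("wrist")[:,:,::-1]
pickle.dump((p,im),open("w1.pkl","wb"));cv2.imwrite("pics/w1.png",im)
E
```

```text
time: 0.9
tool_pos: [0.4409, -0.2709, 0.2661]
ee_rot: [-3.141, 0.001, 0.002]
wrist_force: [0.2, -0.8, 0.5]
width: 0.094
finger_force: 0.0
time: 1.6
tool_pos: [0.5918, -0.1242, 0.2655]
ee_rot: [3.141, 0.002, 0.003]
wrist_force: [0.1, -0.5, 0.2]
width: 0.0937
finger_force: 0.0
```

View pics/w1.png

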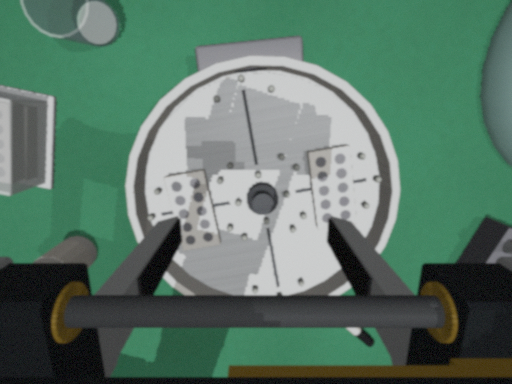

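The wrist picture shows the rotor: hub at (262,198), the empty-bay centre lines (244,92)-(256,163) and (268,228)-(278,287), pins such as (218,98), (271,88) and (242,78). I'll fit a pin model and take a second view for height.

```bash
python3 -m pendant '[[-4,-3,0,0,0,0,1],[-4,-3,0,0,0,0,1],[0,0,0,0,0,0,1],[0,0,0,0,0,0,1]]'
cat >> h.py <<'E'
def pins(x,y,a,z):
    P=[]
    for k in range(4):
        for r,s in [(48,32),(48,-32),(128,32),(128,-32),(31,0),(145,0)]:
            q=Rot.from_euler("z",a+k*np.pi/2).apply([r/1e3,s/1e3,0]); P.append(q+[x,y,z])
    return np.array(P)
E
python3 - <<'E'
from h import *
import pickle
p=imaging.camera_params("wrist");im=imaging.snapshot("wrist")[:,:,::-1]
pickle.dump((p,im),open("w2.pkl","wb"))
p1,im1=pickle.load(open("w1.pkl","rb"))
L=plane(p1,[[244,92],[256,163],[268,228],[278,287]],.066)
print(L); a=np.arctan2(*(L[0]-L[3])[1::-1]);print("yaw",a)
c=plane(p1,[[262,190]],.094)[0];print(c)
for i,(p,m) in enumerate([(p1,im1),(p,im)]):
    b=cv2.resize(m,None,fx=3,fy=3,interpolation=cv2.INTER_CUBIC)
    for q in proj(p,pins(c[0],c[1],a,.077)): cv2.circle(b,tuple(int(v) for v in q*3+1),2,(0,0,255),-1)
    u=proj(p,c)[0]*3; x0,y0=max(int(u[0])-400,0),max(int(u[1])-420,0)
    cv2.imwrite(f"pics/ov{i}.png",b[y0:y0+600,x0:x0+800]);print(x0,y0)
E
```

```text
time: 2.05
tool_pos: [0.5106, -0.1861, 0.2672]
ee_rot: [3.141, -0.001, -0.002]
wrist_force: [0.4, 0.2, -0.3]
width: 0.0939
finger_force: 0.0
[[ 0.68502194 -0.11187498  0.066     ]
 [ 0.60108731 -0.12625926  0.066     ]
 [ 0.51433373 -0.14246365  0.066     ]
 [ 0.42577007 -0.15775986  0.066     ]]
yaw 0.17517545168171933
[ 0.57414178 -0.13326972  0.094     ]
386 149
219 0
```

View pics/ov0.png

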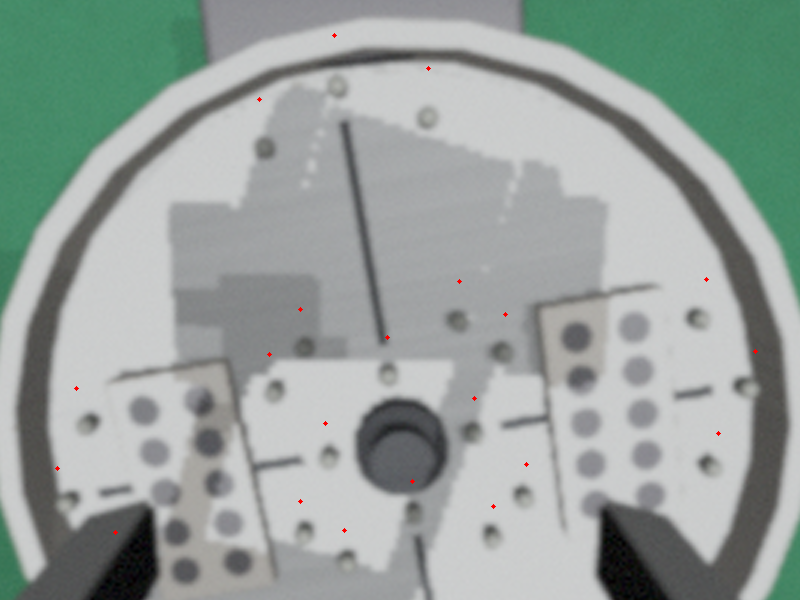

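The overlay shows the pins clearly, at (338,87), (265,148), (428,117), (305,347), (457,320), (388,374) and others. My model is about 50 crop pixels too far up, so I'll fit it to the seen pins.

Run:
```python
from h import *
import pickle
from scipy.optimize import least_squares
(p1,m1),(p2,m2)=[pickle.load(open(f"w{i}.pkl","rb")) for i in (1,2)]
v=np.array([(338,87),(265,148),(428,117),(305,347),(457,320),(388,374),(88,423),(276,391),(329,457),(68,500),(305,531),(698,319),(502,351),(747,387),(472,432),(709,465),(523,496),(414,513),(347,560),(491,536)])
uv=(v+[386,149])/3-1/3
def res(q,p,uv):
    P=proj(p,pins(*q)); d=P[None]-uv[:,None]; i=(d**2).sum(2).argmin(1); return d[np.arange(len(uv)),i].ravel()
s=least_squares(res,[.557,-.135,.175,.077],args=(p1,uv));print("view1",s.x,np.abs(s.fun).max())
s3=least_squares(lambda q:res([*q,.075],p1,uv),s.x[:3]);print("z=.075",s3.x,np.abs(s3.fun).max())
# second view: match patches about each pin
P=pins(*s.x); a,b=proj(p1,P),proj(p2,P); g1,g2=[cv2.cvtColor(m,cv2.COLOR_BGR2GRAY) for m in (m1,m2)]
d=uv[:,None]-a[None]; idx=(d**2).sum(2).argmin(1); U1,U2=[],[]
for j,i in enumerate(idx):
    x,y=np.round(uv[j]).astype(int); T=g1[y-5:y+6,x-5:x+6]
    X,Y=np.round(b[i]).astype(int); W=g2[Y-13:Y+14,X-13:X+14]
    if W.shape!=(27,27) : continue
    r=cv2.matchTemplate(W,T,cv2.TM_CCOEFF_NORMED);_,mx,_,l=cv2.minMaxLoc(r)
    if mx>.8: U1.append(uv[j]);U2.append([X-8+l[0]+uv[j][0]-x,Y-8+l[1]+uv[j][1]-y])
X=tri(p1,U1,p2,U2);print(len(X),"tri z median",np.median(X[:,2]),X[:,2].round(3))
print("view2",least_squares(res,s.x,args=(p2,np.array(U2)),loss="soft_l1").x)
```

```text
view1 [ 0.55730772 -0.13400811  0.1765859   0.06909007] 0.7556997957040608
z=.075 [ 0.55853781 -0.13380352  0.17655331] 1.8960594727109878
14 tri z median 0.0672903922546915 [0.065 0.068 0.065 0.068 0.064 0.068 0.07  0.067 0.067 0.069 0.064 0.065
 0.068 0.072]
view2 [ 0.55680132 -0.13423092  0.17545438  0.0684363 ]
```

```bash
python3 -m pendant '[[1,4.5,0.5,0,0,0,1],[1,4.5,0.5,0,0,0,1],[1,4.5,0,0,0,0,1],[1,4.5,0,0,0,0,1],[1,4.5,0,0,0,0,1],[1,4.5,0,0,0,0,1],[1,4,0,0,0,0,1],[0,0,0,0,0,0,1]]'; python3 -c "
from h import *
import pickle
p=imaging.camera_params('wrist');im=imaging.snapshot('wrist')[:,:,::-1]
pickle.dump((p,im),open('w3.pkl','wb'));cv2.imwrite('pics/w3.png',im)"
python3 -m pendant '[[2,4,0,0,0,0,1],[3,4,0,0,0,0,1],[0,0,0,0,0,0,1],[0,0,0,0,0,0,1]]'; python3 -c "
from h import *
import pickle
p=imaging.camera_params('wrist');im=imaging.snapshot('wrist')[:,:,::-1]
pickle.dump((p,im),open('w4.pkl','wb'))
a=pickle.load(open('w3.pkl','rb'))[1]
c=[proj(q,[.62,.195,.06])[0].round().astype(int) for q in (pickle.load(open('w3.pkl','rb'))[0],p)]; out=[]
for m,(x,y) in zip((a,im),c):
  x0,y0=np.clip(x-65,0,382),np.clip(y-90,0,234);print(x0,y0);out.append(cv2.resize(m[y0:y0+150,x0:x0+130],None,fx=3,fy=4*.75,interpolation=cv2.INTER_CUBIC))
cv2.imwrite('pics/cov.png',np.hstack(out))"
```

```text
time: 2.9
tool_pos: [0.5825, 0.1313, 0.2754]
ee_rot: [-3.14, 0.001, 0.01]
wrist_force: [0.7, 0.0, -0.3]
width: 0.0941
finger_force: 0.0
time: 3.35
tool_pos: [0.6323, 0.2052, 0.2746]
ee_rot: [3.14, 0.003, 0.002]
wrist_force: [-0.6, -0.1, 0.4]
width: 0.0941
finger_force: 0.0
140 48
197 87
```

View pics/cov.png

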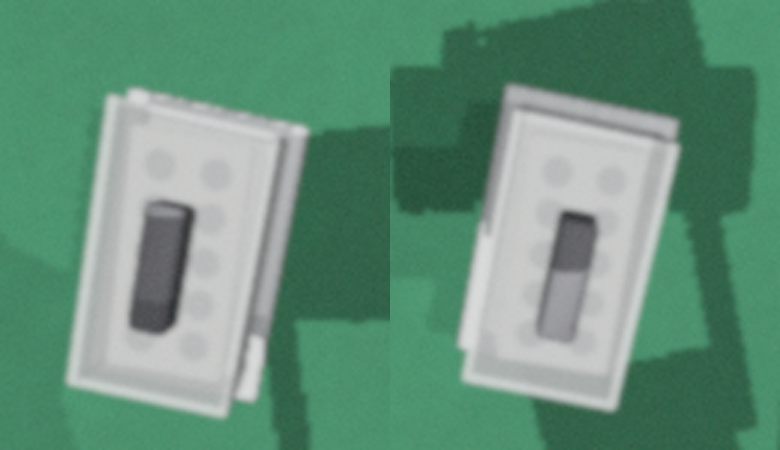

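Left view: the cover top has corners near (108,95), (283,130), (228,415) and (68,385). Right view: the grip bar top is at (564,212), (598,217), (573,341), (539,335), and the cover corners are at (515,108), (680,145), (614,410), (463,381).

Run:
```python
from h import *
import pickle
p3,p4=[pickle.load(open(f"w{i}.pkl","rb"))[0] for i in (3,4)]
A=np.array([(108,95),(283,130),(228,415),(68,385)])/3-1/3+[140,48]
B=(np.array([(515,108),(680,145),(614,410),(463,381)])-[390,0])/3-1/3+[197,87]
X=tri(p3,A,p4,B);print(X.round(4),X.mean(0))
yaw=lambda Q:np.arctan2(*((Q[0]+Q[1]-Q[2]-Q[3])[1::-1]))
for p,c in((p3,A),(p4,B)):
    Q=plane(p,c,.074);print(Q.mean(0),yaw(Q),[np.linalg.norm(Q[i]-Q[i-1]).round(4) for i in range(4)])
G=(np.array([(564,212),(598,217),(573,341),(539,335)])-[390,0])/3-1/3+[197,87]
Q=plane(p4,G,.102);print("grip",Q.mean(0),yaw(Q),[np.linalg.norm(Q[i]-Q[i-1]).round(4) for i in range(4)])
T,S=imaging.camera_params("top"),imaging.camera_params("side")
```

```text
[[0.6897 0.2247 0.0712]
 [0.6763 0.1571 0.0733]
 [0.5598 0.1818 0.07  ]
 [0.5734 0.2485 0.072 ]] [0.6247901  0.20301097 0.07162189]
[0.62528835 0.20240438 0.074     ] -0.20474773346562047 [np.float64(0.1178), np.float64(0.0688), np.float64(0.118), np.float64(0.0682)]
[0.62524308 0.20312566 0.074     ] -0.2078199723428927 [np.float64(0.1186), np.float64(0.0682), np.float64(0.1176), np.float64(0.0672)]
grip [0.62733425 0.20288942 0.102     ] -0.1906643975772372 [np.float64(0.0501), np.float64(0.0131), np.float64(0.0505), np.float64(0.0137)]
```

```bash
python3 -m pendant '[[-0.7,-0.2,-4,0,0,-6,1],[0,0,-4,0,0,-6,1],[0,0,-4,0,0,0,0.7],[0,0,-2.5,0,0,0,0.5],[0,0,0,0,0,0,0.5],[0,0,0,0,0,0,0.5]]'
```

```text
time: 4.0
tool_pos: [0.6251, 0.2022, 0.1334]
ee_rot: [-3.141, -0.002, -0.209]
wrist_force: [-0.3, 0.2, 0.5]
width: 0.0659
finger_force: 0.0
```

```bash
python3 -m pendant '[[0,0,-2.4,0,0,0,0.5],[0,0,-2,0,0,0,0.5],[0,0,0,0,0,0,0.4],[0,0,0,0,0,0,0],[0,0,0,0,0,0,0],[0,0,0,0,0,0,0],[0,0,0,0,0,0,0],[0,0,0,0,0,0,0]]'
```

```text
time: 4.8
tool_pos: [0.626, 0.2034, 0.0895]
ee_rot: [-3.141, -0.003, -0.208]
wrist_force: [-0.1, -2.3, 4.6]
width: 0.0158
finger_force: 30.0
```

```bash
python3 -m pendant '[[0,0,1.5,0,0,0,0],[0,0,3,0,0,0,0],[0,0,4,0,0,0,0],[0,0,2.5,0,0,0,0],[0,0,0,0,0,0,0]]'
python3 - <<'E'
from h import *
T,S=imaging.camera_params("top"),imaging.camera_params("side")
print("mat tri",tri(T,[111,220],S,[168,331]))
im=imaging.snapshot("top"); m=((im.max(2)<60)).astype(np.uint8); m[:180]=0;m[260:]=0;m[:,:80]=0;m[:,145:]=0
c=max(cv2.findContours(m,0,2)[0],key=cv2.contourArea);Q=plane(T,cv2.boxPoints(cv2.minAreaRect(c)),.003)
print(Q,Q.mean(0)); d=Q[1]-Q[0],Q[2]-Q[1]
for v in d: print(np.linalg.norm(v),np.degrees(np.arctan2(v[1],v[0])))
E
```

```text
time: 5.3
tool_pos: [0.6271, 0.2042, 0.2035]
ee_rot: [-3.137, -0.009, -0.207]
wrist_force: [-0.4, 0.1, 0.0]
width: 0.0157
finger_force: 30.0
mat tri [[ 0.44372267  0.39618033 -0.00346968]]
[[0.57356705 0.45268988 0.003     ]
 [0.60599035 0.3162025  0.003     ]
 [0.47893492 0.28544805 0.003     ]
 [0.44692141 0.4216187  0.003     ]] [0.52635343 0.36898978 0.003     ]
0.14028568945293513 -76.63678311812328
0.1307245888141444 -166.39296428587446
```

```bash
python3 -m pendant '[[-3,3.2,0,0,0,4,0],[-3,3.2,0,0,0,4,0],[-3.1,3.2,0,0,0,4,0],[-3.1,3.2,0,0,0,4,0],[-3.1,3.2,0,0,0,4,0],[-3,3,0,0,0,3,0],[0,0,0,0,0,0,0],[0,0,0,0,0,0,0]]';python3 -c "
from h import *
import pickle
p=imaging.camera_params('wrist');im=imaging.snapshot('wrist')[:,:,::-1];s=imaging.snapshot('side')[:,:,::-1]
pickle.dump((p,im),open('w5.pkl','wb'))
cv2.imwrite('pics/w5.png',np.hstack([im[::1],s])[:, ::1][:, :1024]) if 0 else cv2.imwrite('pics/w5.png',np.hstack([cv2.resize(im,(400,300)),s[160:384,:290][:, :].copy() if 0 else cv2.resize(s[160:384,20:319],(400,300))]))"
```

```text
time: 6.15
tool_pos: [0.4404, 0.3934, 0.1948]
ee_rot: [3.139, 0.004, 0.196]
wrist_force: [-0.4, 0.2, -1.8]
width: 0.0157
finger_force: 30.0
```

View pics/w5.png

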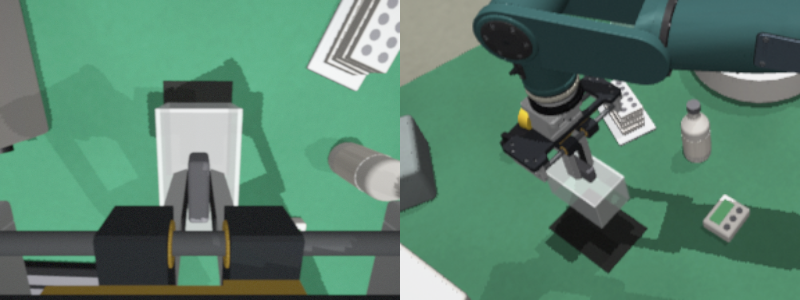

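The wrist view shows the mat's far edge at (164–232, 81) on the scaled picture, parallel to the cover and centred on it. The side view agrees.

```bash
python3 - <<'E'
from h import *
import pickle
p=pickle.load(open("w5.pkl","rb"))[0]
E=plane(p,np.array([[164,81],[232,81]])*1.28,.003);print(E,np.linalg.norm(E[0]-E[1]));d=(E[0]-E[1])/np.linalg.norm(E[0]-E[1])
print("mat centre",E.mean(0)-.075*np.array([d[1],-d[0],0]))
E
python3 -m pendant '[[0,0,-4,0,0,0,0],[0,0,-3.5,0,0,0,0],[0,0,-2,0,0,0,0],[0,0,0,0,0,0,0],[0,0,0,0,0,0,0]]'
```

```text
[[0.50878442 0.45860696 0.003     ]
 [0.52829793 0.36013162 0.003     ]] 0.10039008564611777
mat centre [0.44497166 0.39479103 0.003     ]
time: 6.75
tool_pos: [0.4429, 0.3925, 0.1023]
ee_rot: [3.141, 0.001, 0.192]
wrist_force: [-0.1, 0.9, -1.2]
width: 0.0161
finger_force: 30.0
```

Mat centre confirmed at (0.445, 0.395). Lowering the last 17 mm.

```bash
python3 -m pendant '[[0.2,0.2,-1,0,0,0,0],[0,0,-0.5,0,0,0,0],[0,0,0,0,0,0,0],[0,0,-0.15,0,0,0,0],[0,0,0,0,0,0,0],[0,0,0,0,0,0,0]]'
```

```text
time: 7.35
tool_pos: [0.4441, 0.3956, 0.0863]
ee_rot: [-3.141, -0.001, 0.194]
wrist_force: [-0.1, -0.0, -0.8]
width: 0.0159
finger_force: 30.0
```

```bash
python3 -m pendant '[[0,0,-0.15,0,0,0,0],[0,0,0,0,0,0,0],[0,0,0,0,0,0,0.4],[0,0,0,0,0,0,0.4],[0,0,0,0,0,0,0.4],[0,0,1,0,0,0,0.4],[0,0,4,0,0,0,0.4],[0,0,5,0,0,0,0.5]]'; python3 -m pendant '[[2,-2,3,0,0,-5,1],[3.3,-3.3,3,0,0,-5,1],[3.3,-3.3,2,0,0,-5,1],[3.3,-3.3,0,0,0,-5,1],[3.3,-3.3,0,0,0,-3,1],[2,-3,0,0,0,0,1],[0,0,0,0,0,0,1],[0,0,0,0,0,0,1]]'
```

```text
time: 8.15
tool_pos: [0.4427, 0.3945, 0.1833]
ee_rot: [3.139, 0.006, 0.194]
wrist_force: [1.2, 0.7, -0.1]
width: 0.0427
finger_force: 0.0
time: 8.95
tool_pos: [0.6126, 0.2166, 0.2617]
ee_rot: [-3.141, 0.0, -0.209]
wrist_force: [-0.5, 0.6, 0.2]
width: 0.0938
finger_force: 0.0
```

```bash
cat > stack.py <<'E'
import sys,pickle
from h import *
n=sys.argv[1]; z=float(sys.argv[2])
o=robot.get_obs();p=imaging.camera_params('wrist');im=imaging.snapshot('wrist')[:,:,::-1]
pickle.dump((p,im),open(f'{n}.pkl','wb'))
c=proj(p,[.625,.203,z])[0].round().astype(int);x0,y0=np.clip(c[0]-65,0,382),np.clip(c[1]-75,0,234)
print(x0,y0,o["time"])
cr=cv2.resize(im[y0:y0+150,x0:x0+130],None,fx=3,fy=3,interpolation=cv2.INTER_CUBIC)
t=imaging.snapshot('side')[:,:,::-1]; t=cv2.resize(t[200:384,100:262],(390,443),interpolation=cv2.INTER_CUBIC)
cv2.imwrite(f'pics/{n}.png',np.hstack([cr[:443],t]))
E
python3 stack.py s1 .064
```

```text
198 84 8.95
```

View pics/s1.png

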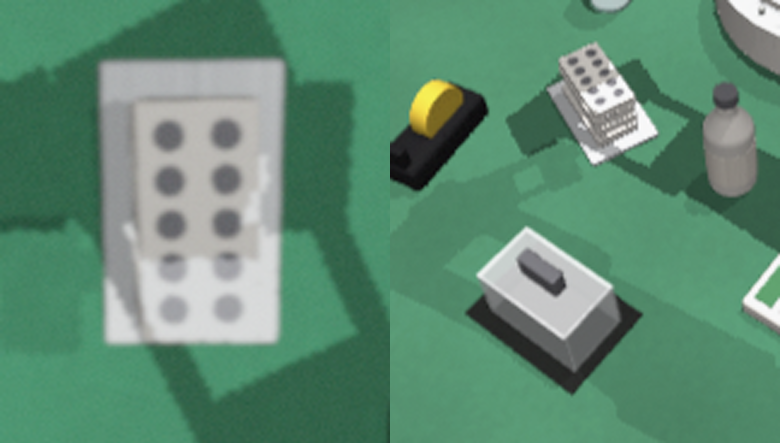

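The cover stands upright in the middle of the mat. The top panel's ten wells form a grid from (168,135)/(227,133) to (173,308)/(228,308). I'll locate the wells by template in two views.

```bash
python3 -m pendant '[[1.5,-3,0,0,0,0,1],[0,-3,0,0,0,0,1],[0,0,0,0,0,0,1],[0,0,0,0,0,0,1]]'
cat > wells.py <<'E'
import sys,pickle
from h import *
# refine well pixels in views A,B from guesses in A (full-image px) ; prints panel pose
def refine(im,uv,w):
    g=cv2.cvtColor(im,cv2.COLOR_BGR2GRAY); T=np.full((51,51),255,np.uint8);cv2.circle(T,(25,25),15,90,-1)
    T=cv2.GaussianBlur(cv2.resize(T,(17,17),interpolation=cv2.INTER_AREA),(3,3),0); out=[];sc=[]
    for u in uv:
        x,y=np.round(u).astype(int);W=g[y-8-w:y+9+w,x-8-w:x+9+w]
        if W.shape!=(17+2*w,)*2: out.append(u);sc.append(0);continue
        r=cv2.matchTemplate(W,T,cv2.TM_CCOEFF_NORMED);_,m,_,l=cv2.minMaxLoc(r)
        out.append([x-w+l[0],y-w+l[1]]);sc.append(m)
        if 0<l[0]<2*w and 0<l[1]<2*w:
            for k,(a,b,c) in enumerate([r[l[1],l[0]-1:l[0]+2],r[l[1]-1:l[1]+2,l[0]]]): out[-1][k]+=.5*(a-c)/(a-2*b+c)
    return np.array(out),np.array(sc)
def pose(A,B,guess,z):
    (pa,ia),(pb,ib)=A,B
    a,sa=refine(ia,guess,3); b,sb=refine(ib,proj(pb,plane(pa,a,z)),4)
    k=(sa>.6)&(sb>.6); X=tri(pa,a[k],pb,b[k]); print("used",k.sum(),"z",X[:,2].round(4),np.median(X[:,2]))
    for p,u,s in((pa,a,sa),(pb,b,sb)):
        Q=plane(p,u,z); q=np.array([[i//2-2,(i%2)-.5] for i in range(10)])
        k=s>.6; H,_=cv2.estimateAffinePartial2D((q[k]*[-1,-1]).astype(np.float32),Q[k,:2].astype(np.float32),ransacReprojThreshold=.003) if 0 else (None,None)
        M=np.c_[np.ones(k.sum()),q[k]];C,res,_,_=np.linalg.lstsq(M,Q[k,:2],rcond=None)
        e=Q[k,:2]-M@C; ax=-C[1]; print("centre",C[0].round(4),"yaw",np.arctan2(ax[1],ax[0]).round(4),"pitch",np.linalg.norm(C[1]).round(4),np.linalg.norm(C[2]).round(4),"resid",abs(e).max().round(4),k.sum())
E
python3 - <<'E'
from wells import *
o=robot.get_obs();p=imaging.camera_params('wrist');im=imaging.snapshot('wrist')[:,:,::-1];pickle.dump((p,im),open('s2.pkl','wb'))
A=pickle.load(open('s1.pkl','rb'))
l=[(168,135),(169,180),(171,224),(172,267),(173,308)];r=[(227,133),(227,178),(227,222),(228,265),(228,308)]
g=np.array([v for lr in zip(l,r) for v in lr])/3-1/3+[198,84]
pose(A,(p,im),g,.064);print(o["tool_pos"],o["ee_rot"],p["R"].T@-p["t"])
E
```

```text
time: 9.45
tool_pos: [0.6267, 0.1585, 0.2619]
ee_rot: [-3.14, -0.0, -0.207]
wrist_force: [0.8, 1.2, -0.0]
width: 0.094
finger_force: 0.0
used 10 z [0.0639 0.0636 0.0635 0.0636 0.0646 0.0625 0.0653 0.0565 0.0659 0.0508] 0.06363656772406681
centre [0.6258 0.2021] yaw -0.1785 pitch 0.0179 0.0228 resid 0.0007 10
centre [0.6255 0.2017] yaw -0.1652 pitch 0.0179 0.0236 resid 0.0008 10
[0.62670351 0.15847833 0.26192563] [-3.14047054e+00 -4.48556846e-04 -2.06554244e-01] [0.70175032 0.14280691 0.42956067]
```

```bash
python3 -m pendant '[[-0.1,4.35,-3,0,0,2,1],[0,0,-5,0,0,0,1],[0,0,-5,0,0,0,1],[0,0,-2,0,0,0,1],[0,0,0,0,0,0,1],[0,0,0,0,0,0,1]]'
```

```text
time: 10.1
tool_pos: [0.6263, 0.1998, 0.1137]
ee_rot: [-3.141, -0.001, -0.171]
wrist_force: [0.5, 1.0, 0.3]
width: 0.0939
finger_force: 0.0
```

```bash
python3 -m pendant '[[0,0.2,-3,0,0,0,1],[0,0,-2,0,0,0,0.8],[0,0,0,0,0,0,0.8],[0,0,0,0,0,0,0.8],[0,0,0,0,0,0,0.7]]'
```

```text
time: 10.6
tool_pos: [0.6282, 0.201, 0.0662]
ee_rot: [-3.14, -0.005, -0.173]
wrist_force: [0.4, 0.0, -0.0]
width: 0.0701
finger_force: 0.0
```

```bash
python3 -m pendant '[[0,0.1,-0.25,0,0,0,0.7],[0,0,0,0,0,0,0.6],[0,0,0,0,0,0,0.5],[0,0,0,0,0,0,0.4],[0,0,0,0,0,0,0.3],[0,0,0,0,0,0,0.3]]'; python3 -c "
from bench import robot
for i in range(3): o=robot.get_obs();print(o['tool_pos'],o['ee_rot'])"
```

```text
time: 11.2
tool_pos: [0.6265, 0.2017, 0.0608]
ee_rot: [-3.141, -0.001, -0.173]
wrist_force: [-0.2, 1.7, 1.9]
width: 0.0494
finger_force: 30.0
[0.62649646 0.20171523 0.06075473] [-3.14093579e+00 -5.31586381e-04 -1.72708439e-01]
[0.62649646 0.20171523 0.06075473] [-3.14093579e+00 -5.31586381e-04 -1.72708439e-01]
[0.62649646 0.20171523 0.06075473] [-3.14093579e+00 -5.31586381e-04 -1.72708439e-01]
```

```bash
python3 -m pendant '[[0,0,0,0,0,0,0.6],[0,0,0,0,0,0,0.6],[0,0,0.3,0,0,0,0.6],[0,0,0,0,0,0,0.5],[0,0,0,0,0,0,0.4],[0,0,0,0,0,0,0.3],[0,0,0,0,0,0,0.3]]'; python3 -m pendant '[[0,0,0.3,0,0,0,0.3],[0,0,0.5,0,0,0,0.3],[0,0,2,0,0,0,0.3],[0,0,4,0,0,0,0.3],[0,0,4,0,0,0,0.3],[0,0,3.2,0,0,0,0.3],[0,0,0,0,0,0,0.3],[0,0,0,0,0,0,0.3]]'; python3 stack.py s3 .05
```

```text
time: 11.9
tool_pos: [0.6265, 0.2013, 0.0637]
ee_rot: [3.142, -0.001, -0.173]
wrist_force: [0.3, -0.5, 1.7]
width: 0.0498
finger_force: 30.0
time: 12.7
tool_pos: [0.6265, 0.2015, 0.2039]
ee_rot: [-3.141, -0.001, -0.173]
wrist_force: [-0.5, -0.2, -0.9]
width: 0.0495
finger_force: 30.0
188 106 12.7
```

```bash
python3 -m pendant '[[0.2,-3,0,0,0,2,0.3],[0.3,-4.5,0,0,0,3,0.3],[0.3,-4.5,0,0,0,3,0.3],[0.3,-4.5,0,0,0,3,0.3],[0.3,-4.5,0,0,0,3,0.3],[0.3,-4.5,0,0,0,3,0.3],[0.1,-4.5,0,0,0,3,0.3],[0,-2,0,0,0,0,0.3]]';python3 -m pendant '[[0,0,-4,0,0,0,0.3],[0,0,-2,0,0,0,0.3],[0,0,0,0,0,0,0.3],[0,0,0,0,0,0,0.3]]'
cat > inhand.py <<'E'
import sys,pickle
from h import *
n=sys.argv[1]
p=imaging.camera_params('wrist');im=imaging.snapshot('wrist')[:,:,::-1];pickle.dump((p,im),open(n+'.pkl','wb'))
o=robot.get_obs();print(o["time"],o["tool_pos"],o["ee_rot"])
c=proj(p,o["tool_pos"])[0];x0,y0=int(c[0])-100,max(0,int(c[1])-140);y0=min(y0,234);print(x0,y0)
cr=cv2.resize(im[y0:y0+150,x0:x0+200],(800,600),interpolation=cv2.INTER_CUBIC)
for q in proj(p,pins(.5571,-.1341,.176,.075)): cv2.circle(cr,tuple(int(v) for v in (q-[x0,y0])*4+2),2,(0,0,255),-1)
s=imaging.snapshot('side')[:,:,::-1][215:275,150:220]; cr[:206,560:]=cv2.resize(s,(240,206),interpolation=cv2.INTER_CUBIC)
cv2.imwrite(f'pics/{n}.png',cr)
E
python3 inhand.py b1
```

```text
time: 13.6
tool_pos: [0.6428, -0.1224, 0.1998]
ee_rot: [-3.141, 0.006, 0.172]
wrist_force: [0.2, -0.3, -0.8]
width: 0.0497
finger_force: 30.0
time: 14.0
tool_pos: [0.6437, -0.1178, 0.142]
ee_rot: [-3.14, 0.003, 0.177]
wrist_force: [0.1, -0.6, -0.7]
width: 0.0496
finger_force: 30.0
14.05 [ 0.64462811 -0.11797438  0.14380024] [-3.14159191e+00 -4.37527061e-04  1.76803402e-01]
154 98
```

View pics/b1.png

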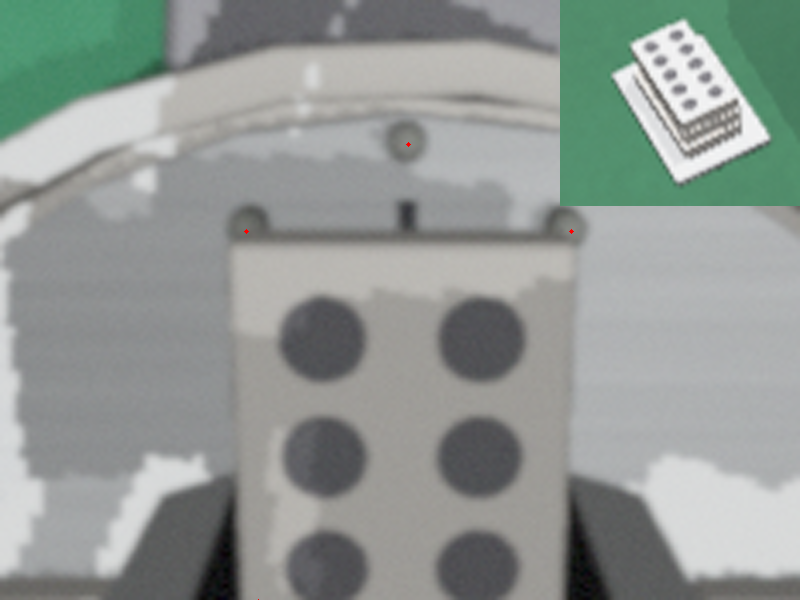

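The panel is in hand, aligned with the bay. Pins show at (405,140), (250,222), (568,225), within about 1 real pixel of the model dots. Wells are at (323,339)…(478,570). The inset shows three panels left on the stand.

Run:
```python
from h import *
import pickle
p=pickle.load(open("b1.pkl","rb"))[0]
f=lambda v:(np.array(v)-1.5)/4+[154,98]
W=plane(p,f([(323,339),(482,338),(325,457),(480,457),(327,570),(478,570)]),.143)
m=(W[0::2]+W[1::2])/2; ax=m[0]-m[2]; ax/=np.linalg.norm(ax)
print("well pitch",np.diff(m,axis=0),np.linalg.norm(W[4]-W[5]),"panel centre",m[2],m[1]-.018*ax,m[0]-.036*ax,"yaw",np.arctan2(ax[1],ax[0]))
E=plane(p,f([(230,238),(578,238)]),.143);print("edge mid -50mm",E.mean(0)-.05*ax,np.linalg.norm(E[0]-E[1]))
for z in(.071,.075):
    P=plane(p,f([(405,140),(250,222),(568,225)]),z); c,s=np.cos(.176),np.sin(.176); u=np.array([c,s,0])
    print(z,"bay from end pin",P[0]-.057*u,"side pins",(P[1]+P[2])/2-.04*u,np.linalg.norm(P[1]-P[2]),"yaw",np.arctan2(*-(P[1]-P[2])[:2]*[1,-1]))
```

```text
well pitch [[-0.0177035  -0.00316404  0.        ]
 [-0.01782164 -0.00318384  0.        ]] 0.02282752258832966 panel centre [ 0.64284552 -0.11785634  0.143     ] [ 0.64294782 -0.11783872  0.143     ] [ 0.64293198 -0.11784089  0.143     ] yaw 0.1768208483036595
edge mid -50mm [ 0.64346889 -0.11795388  0.143     ] 0.04872011527472678
0.071 bay from end pin [ 0.64397233 -0.11799648  0.071     ] side pins [ 0.64463998 -0.11871359  0.071     ] 0.06357658355691832 yaw 0.16746333610441366
0.075 bay from end pin [ 0.64430272 -0.11793539  0.075     ] side pins [ 0.64523995 -0.11859053  0.075     ] 0.06251002613967267 yaw 0.1674633361044142
```

```bash
python3 -m pendant '[[0.1,-0.05,-3,0,0,0,0.3],[0,0,-1.5,0,0,0,0.3],[0,0,-0.5,0,0,0,0.3],[0,0,-0.5,0,0,0,0.3],[0,0,-0.5,0,0,0,0.3],[0,0,0,0,0,0,0.3],[0,0,0,0,0,0,0.3]]'
```

```text
time: 14.8
tool_pos: [0.6456, -0.1192, 0.084]
ee_rot: [3.141, -0.001, 0.176]
wrist_force: [0.2, 0.2, -1.0]
width: 0.0495
finger_force: 30.0
```

```bash
python3 -m pendant '[[0,0,-0.2,0,0,0,0.3],[0,0,0,0,0,0,0.3],[0,0,0,0,0,0,0.3]]';python3 -m pendant '[[0,0,-0.1,0,0,0,0.3],[0,0,0,0,0,0,0.3],[0,0,0,0,0,0,0.3]]'
```

```text
time: 15.1
tool_pos: [0.6453, -0.1192, 0.0815]
ee_rot: [3.141, -0.0, 0.176]
wrist_force: [0.0, -0.1, -0.7]
width: 0.0493
finger_force: 30.0
time: 15.4
tool_pos: [0.6453, -0.1191, 0.0803]
ee_rot: [3.142, 0.0, 0.176]
wrist_force: [0.0, 0.5, -1.1]
width: 0.0497
finger_force: 30.0
```

```bash
python3 -m pendant '[[0,0,0,0,0,0,0.65],[0,0,0,0,0,0,0.65],[0,0,0,0,0,0,0.65],[0,0,1,0,0,0,0.65],[0,0,4,0,0,0,0.65],[0,0,4.5,0,0,0,0.65],[0,0,4.5,0,0,0,1],[0,0,3,0,0,0,1]]'
python3 -c "
from h import *
import pickle
p=imaging.camera_params('wrist');im=imaging.snapshot('wrist')[:,:,::-1];pickle.dump((p,im),open('r1.pkl','wb'))"
python3 -m pendant '[[0,4,0.5,0,0,-3,1],[-0.5,4.7,0.5,0,0,-3,1],[-0.5,4.7,0,0,0,-3,1],[-0.5,4.7,0,0,0,-3,1],[-0.5,4.7,0,0,0,-3,1],[-0.5,4.7,0,0,0,-3,1],[-0.5,4.7,0,0,0,-2,1],[0,1.5,0,0,0,0,1]]';python3 -m pendant '[[0,0,0,0,0,0,1],[0,0,0,0,0,0,1]]'
python3 - <<'E'
from h import *
import pickle
o=robot.get_obs();p=imaging.camera_params('wrist');im=imaging.snapshot('wrist')[:,:,::-1];pickle.dump((p,im),open('t1.pkl','wb'));print(o["tool_pos"])
r,ir=pickle.load(open("r1.pkl","rb"))
def crop(p,m,X):
    x,y=np.round(proj(p,X)[0]).astype(int);x0,y0=np.clip(x-65,0,382),np.clip(y-90,0,234);print(x0,y0);return cv2.resize(m[y0:y0+150,x0:x0+130],None,fx=3,fy=3,interpolation=cv2.INTER_CUBIC)
cv2.imwrite("pics/t1.png",np.hstack([crop(p,im,[.625,.203,.05]),crop(r,ir,[.644,-.118,.08])]))
E
```

```text
time: 16.2
tool_pos: [0.646, -0.1193, 0.256]
ee_rot: [3.139, -0.006, 0.176]
wrist_force: [0.4, -0.7, 0.2]
width: 0.0737
finger_force: 0.0
time: 17.05
tool_pos: [0.6139, 0.2225, 0.2607]
ee_rot: [-3.14, 0.0, -0.168]
wrist_force: [-0.1, -0.6, 0.3]
width: 0.0939
finger_force: 0.0
time: 17.25
tool_pos: [0.6155, 0.2169, 0.2604]
ee_rot: [3.14, -0.0, -0.173]
wrist_force: [-0.1, 0.6, -0.3]
width: 0.0942
finger_force: 0.0
[0.6155249  0.21690128 0.260394  ]
199 70
187 87
```

View pics/t1.png

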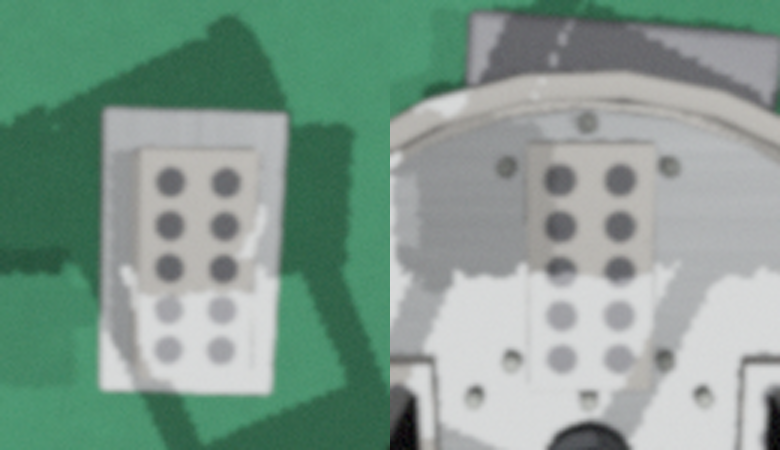

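Panel 1 lies flat between its six pins (right half). Panel 2's wells (left half) run from (171,182)/(227,182) to (168,350)/(220,350).

```bash
python3 -m pendant '[[1.5,-3,0,0,0,0,1],[0,-3,0,0,0,0,1],[0,0,0,0,0,0,1],[0,0,0,0,0,0,1]]'
python3 - <<'E'
from wells import *
o=robot.get_obs();p=imaging.camera_params('wrist');im=imaging.snapshot('wrist')[:,:,::-1];pickle.dump((p,im),open('t2.pkl','wb'))
l=[(171,182),(170,226),(169,268),(169,310),(168,350)];r=[(227,182),(225,226),(223,269),(222,310),(220,350)]
g=np.array([v for lr in zip(l,r) for v in lr])/3-1/3+[199,70]
pose(pickle.load(open('t1.pkl','rb')),(p,im),g,.05);print(o["tool_pos"],o["ee_rot"])
# placed panel_1
c=pickle.load(open('r1.pkl','rb'));l=[(560,180),(560,226),(561,271),(562,316),(562,359)];r=[(620,180),(620,226),(620,271),(620,316),(620,359)]
print("placed:");pose(c,c,(np.array([v for lr in zip(l,r) for v in lr])-[390,0])/3-1/3+[187,87],.08)
E
```

```text
time: 17.7
tool_pos: [0.6307, 0.1555, 0.2606]
ee_rot: [-3.141, -0.0, -0.177]
wrist_force: [0.6, 0.4, -0.5]
width: 0.0941
finger_force: 0.0
used 10 z [0.0495 0.0491 0.049  0.0505 0.0511 0.043  0.0489 0.0381 0.0528 0.0475] 0.04905793606581357
centre [0.6259 0.2024] yaw -0.1839 pitch 0.018 0.0228 resid 0.0005 10
centre [0.626  0.2021] yaw -0.18 pitch 0.018 0.0235 resid 0.0009 10
[0.63066155 0.15551448 0.26061118] [-3.14136248e+00 -1.13037439e-04 -1.76668864e-01]
placed:
used 10 z [0.4241 0.4241 0.4241 0.4241 0.4241 0.4241 0.4241 0.4241 0.4241 0.4241] 0.4241306595430102
centre [ 0.6444 -0.1188] yaw 0.1828 pitch 0.018 0.0233 resid 0.0013 10
centre [ 0.6444 -0.1188] yaw 0.1828 pitch 0.018 0.0233 resid 0.0013 10
```

```bash
python3 -m pendant '[[-0.4,4.6,-1.5,0,0,-0.4,1],[0,0,-5,0,0,0,1],[0,0,-5,0,0,0,1],[0,0,-5,0,0,0,1],[0,0,-1,0,0,0,0.8],[0,0,0,0,0,0,0.8],[0,0,0,0,0,0,0.7]]';python3 -m pendant '[[0,0,0,0,0,0,0.7]]'
```

```text
time: 18.45
tool_pos: [0.6282, 0.2045, 0.0887]
ee_rot: [-3.14, -0.005, -0.18]
wrist_force: [0.5, 0.8, 0.2]
width: 0.0737
finger_force: 0.0
time: 18.55
tool_pos: [0.6288, 0.2045, 0.0899]
ee_rot: [-3.139, -0.007, -0.18]
wrist_force: [-0.3, -1.4, 0.6]
width: 0.0668
finger_force: 0.0
```

```bash
python3 -m pendant '[[-0.1,-0.1,-2,0,0,0,0.7],[0,0,0,0,0,0,0.7],[0,0,0,0,0,0,0.7],[0,0,0,0,0,0,0.7],[0,0,0,0,0,0,0.7],[0,0,0,0,0,0,0.7]]'
```

```text
time: 19.15
tool_pos: [0.6258, 0.203, 0.0663]
ee_rot: [-3.141, -0.001, -0.18]
wrist_force: [-0.0, 0.1, -0.5]
width: 0.066
finger_force: 0.0
```

```bash
python3 -m pendant '[[0,-0.05,-1.2,0,0,0,0.7],[0,0,0,0,0,0,0.7],[0,0,0,0,0,0,0.7],[0,0,0,0,0,0,0.7],[0,0,0,0,0,0,0.7]]'
```

```text
time: 19.65
tool_pos: [0.6254, 0.2024, 0.0535]
ee_rot: [-3.142, -0.0, -0.18]
wrist_force: [-0.1, 0.4, -0.2]
width: 0.0657
finger_force: 0.0
```

```bash
python3 -m pendant '[[0,0,-0.35,0,0,0,0.7],[0,0,0,0,0,0,0.7],[0,0,0,0,0,0,0.6],[0,0,0,0,0,0,0.5],[0,0,0,0,0,0,0.4],[0,0,0,0,0,0,0.3],[0,0,0,0,0,0,0.3]]'
```

```text
time: 20.35
tool_pos: [0.6253, 0.2024, 0.0499]
ee_rot: [3.142, -0.0, -0.18]
wrist_force: [-0.5, -0.9, -0.3]
width: 0.0499
finger_force: 30.0
```

```bash
python3 -m pendant '[[0,0,0.3,0,0,0,0.3],[0,0,0.5,0,0,0,0.3],[0,0,2,0,0,0,0.3],[0,0,4.5,0,0,0,0.3],[0,0,4.7,0,0,0,0.3],[0,0,4.5,0,0,0,0.3],[0,-3,0.5,0,0,3,0.3],[-1.5,-4.5,0,0,0,3,0.3]]'; python3 -m pendant '[[-2,-4.3,0,0,0,3,0.3],[-2,-4.4,0,0,0,3,0.3],[-2,-4.4,0,0,0,3,0.3],[-2,-4.4,0,0,0,3,0.3],[-2,-4.4,0,0,0,2.4,0.3],[-2,-4.3,0,0,0,0,0.3],[-2,-1.5,0,0,0,0,0.3],[0,0,0,0,0,0,0.3]]'; python3 -m pendant '[[0,0,-4,0,0,0,0.3],[0,0,-3,0,0,0,0.3],[0,0,0,0,0,0,0.3],[0,0,0,0,0,0,0.3],[0,0,0,0,0,0,0.3]]'
sed -i 's/240,206/240,206/; s/cv2.imwrite/[print(end="")];cv2.imwrite/' inhand.py; python3 inhand.py b2
```

```text
time: 21.15
tool_pos: [0.6123, 0.1286, 0.2234]
ee_rot: [-3.14, -0.007, -0.069]
wrist_force: [0.2, -0.8, -1.4]
width: 0.05
finger_force: 30.0
time: 21.95
tool_pos: [0.4685, -0.1518, 0.2207]
ee_rot: [3.14, -0.0, 0.171]
wrist_force: [-0.0, -0.7, -0.4]
width: 0.0495
finger_force: 30.0
time: 22.45
tool_pos: [0.4719, -0.1496, 0.1522]
ee_rot: [3.139, -0.003, 0.177]
wrist_force: [0.4, -0.1, -0.8]
width: 0.0495
finger_force: 30.0
22.5 [ 0.47189681 -0.14978797  0.15239177] [ 3.13910179 -0.0037358   0.17702261]
154 98
```

View pics/b2.png

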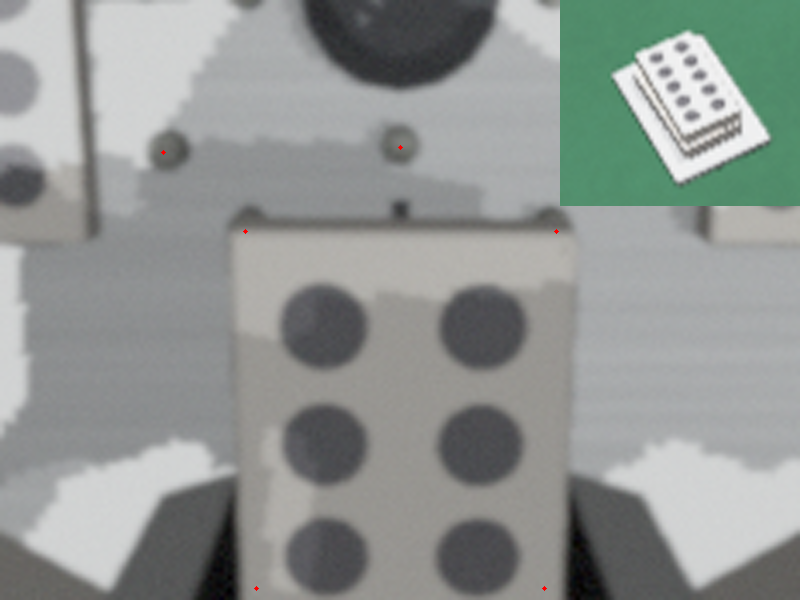

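The inner end pin is at (399,144), within a pixel of the model. Panel wells are at (323,327)…(478,557), and the inset shows two panels left on the stand.

Run:
```python
from h import *
import pickle
p=pickle.load(open("b2.pkl","rb"))[0]
f=lambda v:(np.array(v)-1.5)/4+[154,98]
W=plane(p,f([(323,327),(482,327),(325,445),(480,445),(327,557),(478,557)]),.152)
m=(W[0::2]+W[1::2])/2; ax=m[0]-m[2]; ax/=np.linalg.norm(ax)
print("panel centre",m[2],m[1]-.018*ax,m[0]-.036*ax,"yaw",np.arctan2(ax[1],ax[0]),np.linalg.norm(m[0]-m[1]))
P=plane(p,f([(399,144),(170,150)]),.073)
print("end pin",P[0],"bay",P[0]-.057*np.array([np.cos(.176),np.sin(.176),0]),"model",pins(.5571,-.1341,.176,0)[16])
```

```text
panel centre [ 0.4725496  -0.14947411  0.152     ] [ 0.47248178 -0.14948626  0.152     ] [ 0.47241057 -0.14949902  0.152     ] yaw 0.17729815332162835 0.017927657494067994
end pin [ 0.52704599 -0.13915822  0.073     ] bay [ 0.47092653 -0.14913851  0.073     ] model [ 0.52657889 -0.13952788  0.        ]
```

```bash
python3 -m pendant '[[-0.15,0,-3,0,0,0,0.3],[0,0,-2,0,0,0,0.3],[0,0,0,0,0,0,0.3],[0,0,0,0,0,0,0.3],[0,0,0,0,0,0,0.3],[0,0,0,0,0,0,0.3]]'
```

```text
time: 23.15
tool_pos: [0.4699, -0.1501, 0.1017]
ee_rot: [3.14, -0.003, 0.176]
wrist_force: [1.0, 0.8, -0.6]
width: 0.0498
finger_force: 30.0
```

```bash
python3 -m pendant '[[0,0.05,-0.8,0,0,0,0.3],[0,0,-0.5,0,0,0,0.3],[0,0,-0.5,0,0,0,0.3],[0,0,0,0,0,0,0.3],[0,0,0,0,0,0,0.3]]'
```

```text
time: 23.65
tool_pos: [0.4686, -0.149, 0.0815]
ee_rot: [-3.141, 0.001, 0.176]
wrist_force: [1.2, -0.7, -0.7]
width: 0.05
finger_force: 30.0
```

```bash
python3 -m pendant '[[0.1,0,0,0,0,0,0.3],[0,0,-0.1,0,0,0,0.3],[0,0,0,0,0,0,0.3],[0,0,0,0,0,0,0.3]]'
```

```text
time: 24.05
tool_pos: [0.4698, -0.1491, 0.081]
ee_rot: [3.141, -0.0, 0.176]
wrist_force: [-0.5, -0.7, -1.6]
width: 0.0496
finger_force: 30.0
```

```bash
python3 -m pendant '[[0,0,-0.1,0,0,0,0.3],[0,0,0,0,0,0,0.3],[0,0,0,0,0,0,0.65],[0,0,0,0,0,0,0.65],[0,0,0,0,0,0,0.65],[0,0,1,0,0,0,0.65],[0,0,4,0,0,0,0.65],[0,0,4.5,0,0,0,0.65]]'; python3 -m pendant '[[0,0,4.5,0,0,0,1],[2,0,3,0,0,0,1],[0,0,0,0,0,0,1],[0,0,0,0,0,0,1]]'
python3 - <<'E'
from wells import *
p=imaging.camera_params('wrist');im=imaging.snapshot('wrist')[:,:,::-1]
def grid(c,y,z): return np.array([[*(c[:2]+Rot.from_euler("z",y).as_matrix()[:2,:2]@[(2-i)*.018,s*.0115]),z] for i in range(5) for s in(1,-1)])
g=proj(p,grid(np.array([.4707,-.1493]),.176,.08)); pose((p,im),(p,im),g,.08)
E
```

```text
time: 24.85
tool_pos: [0.4686, -0.1486, 0.1748]
ee_rot: [-3.139, 0.003, 0.176]
wrist_force: [1.0, -0.1, -0.2]
width: 0.0608
finger_force: 0.0
time: 25.25
tool_pos: [0.4901, -0.1492, 0.2508]
ee_rot: [3.141, -0.001, 0.177]
wrist_force: [-0.1, 0.1, -0.3]
width: 0.0895
finger_force: 0.0
used 10 z [0.4185 0.4185 0.4185 0.4185 0.4185 0.4185 0.4185 0.4185 0.4185 0.4185] 0.4185100612860192
centre [ 0.4708 -0.1487] yaw 0.1717 pitch 0.0181 0.0233 resid 0.0012 10
centre [ 0.4708 -0.1487] yaw 0.1717 pitch 0.0181 0.0233 resid 0.0012 10
```

```bash
cat > g.py <<'E'
from wells import *
def grid(c,y,z): return np.array([[*(c[:2]+Rot.from_euler("z",y).as_matrix()[:2,:2]@[(2-i)*.018,s*.0115]),z] for i in range(5) for s in(1,-1)])
E
python3 -c "
from h import *
import pickle
p=imaging.camera_params('wrist');pickle.dump((p,imaging.snapshot('wrist')[:,:,::-1]),open('f1.pkl','wb'))"
python3 -m pendant '[[4,3,0,0,0,0,1],[4,3,0,0,0,0,1],[0,0,0,0,0,0,1],[0,0,0,0,0,0,1],[0,0,0,0,0,0,1]]'
python3 - <<'E'
from g import *
A=pickle.load(open('f1.pkl','rb'));p=imaging.camera_params('wrist');im=imaging.snapshot('wrist')[:,:,::-1]
for c in([.4708,-.1487],[.6444,-.1185]): pose(A,(p,im),proj(A[0],grid(np.array(c),.176,.08)),.08)
o=robot.get_obs();print(o["tool_pos"],o["wrist_force"],o["time"])
E
```

```text
time: 25.85
tool_pos: [0.5686, -0.0895, 0.2489]
ee_rot: [-3.141, 0.002, 0.176]
wrist_force: [-0.2, 0.1, 0.5]
width: 0.0938
finger_force: 0.0
used 10 z [0.0793 0.079  0.0845 0.0821 0.0793 0.0803 0.0789 0.0748 0.0802 0.0803] 0.07977567772054348
centre [ 0.4708 -0.1487] yaw 0.172 pitch 0.0181 0.0233 resid 0.0012 10
centre [ 0.4708 -0.1486] yaw 0.17 pitch 0.018 0.0229 resid 0.0001 10
used 6 z [0.0796 0.0813 0.0797 0.0798 0.08   0.0803] 0.07990272724664937
centre [ 0.644 -0.119] yaw 0.1761 pitch 0.0179 0.0229 resid 0.0 6
centre [ 0.6438 -0.1189] yaw 0.1787 pitch 0.0179 0.0231 resid 0.0015 10
[ 0.56868519 -0.08979885  0.24946222] [-0.03917262  0.27426067  0.35124968] 25.9
```

Both panels measure flat, with their tops at 0.080 m and within about 1 mm of the bay centres. The arm is clear, so I'm handing in.

```bash
python3 -c "
from bench import robot
print(robot.close_job())"
```

```text
the job is handed in; nothing more can be done
None
```

I handed the job in at about 26 s of the 72 s; the hand-in returned no verdict. The cover stands upright on the middle of the mat, and the top two panels measured flat in the two empty bays, within about 1 mm of their centres.

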